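# Shelve two coin boxes by height

### The arm

A 6-joint arm with a two-finger parallel gripper is mounted at the origin on the work surface. World frame = base frame: x ahead of the robot, y to its left, z up, the work surface at z = 0. Lengths are in m, angles in degrees, forces in N, time in s.
With the tool pointing down it reaches from about 0.35 to 0.875 m from the base axis. Payload 4.2 kg.
Tool frame: the origin (TCP) lies midway between the tips of the shut fingers; the grasp point (between the pads) lies 19 mm behind it; z points along the fingers, y is the line along which they close (so a half turn about z gives the same grasp; the last joint's range is limited). The gripper opens to 87 mm and grips with 3 to 60 N. Pads are 19 mm wide; open, the fingers measure 117 mm over their backs; the gripper's body (75 mm by 190 mm) begins 51 mm behind the grasp point.
Start: joints at [84.66, 22.042, 0.453, 0, -68.411, -14.817], TCP at [0.215, 0.587, 0.223] pointing down, gripper open.
Joint ranges: [-179.83, 179.83], [-69.29, 118.12], [-61.27, 80.66], [-181.25, 117.63], [-171.15, -9.14], [-177.46, 177.46]. Speed limits (degrees/s): [159.86, 159.86, 180, 180, 180, 180].

### API

Orientations are given as [roll, pitch, yaw] about the fixed x, y, z axes, in that order (R = Rz(yaw) Ry(pitch) Rx(roll)).
In Python, from workcell import env gives the robot as it stands. The module is installed in compiled form; this text tells all that it offers. Calls block until the motion is done:
- env.goto(position, orientation): joint-space move of the TCP to a pose.
- env.move_straight(position, rotation=None, rate=0.15, force_limit=None): straight line of the TCP; rotation=None keeps the orientation; rate is the mean speed in m/s. With force_limit (N) it stops when the force on the tool has changed by that much, and returns True; else False.
- env.set_joints(angles): joint-space move.
- env.gripper_to(opening, grasp_force=None): opening from 0.0 (shut) to 1.0 (fully open); grasp_force is the grip in N (None keeps the last); returns when the fingers have stopped.
- env.dwell(seconds).
- env.inverse_kinematics(position, orientation): joint angles nearest the present ones, or None.
- env.read_state(): the state.
- env.grab_frame(name): name is "scene" or "top"; returns a dict with "image" (400x640x3 uint8, blue, green, red), "fx", "fy", "cx", "cy" (pixels), "D" ([k1, k2, p1, p2, k3] as OpenCV has them; the pictures are not rectified), "position" and "orientation" of the camera in the world. Camera axes: x right, y up, looking along -z (the intrinsics and any distortion apply to the point x, -y, -z); pixel columns grow to the right and rows downward; lengths in m; the calibration is good to about 2 mm. A picture is of the moment at which its call begins. There is no depth.
A pose or a line that the arm cannot do raises env.Unreachable and nothing moves.
- env.close_job(): hands the job in; it is judged then, once.
Trained networks look in a picture, given as the dict that the camera call returned (one of the last four; its "shot" number tells which), for a name from the list of things; names that differ only in an ending like _2 or _b are one class to them, and where a whole thing is asked for, a point or a joint stands for the part that bears it (a point fixed in the world has none). Each returns a list of dicts, best first, with "score" (0 to 1); they miss things now and then, are a little off and sometimes report something else, mostly with a low value. They report only what shows in the picture. A call takes as long as a camera call. They do not tell look-alikes from the thing itself.
- env.search_frame(picture, thing): "xyz" ([x, y, z] in m, in world coordinates, good to about 4 mm: the middle of the surface that is visible of it).
- env.trace(picture, thing): "mask" (400x640 bool, what is visible of it).
The state is a dict: "clock": time; "joint_positions": joint angles; "qvel": joint speeds; "joint_torque": joint torques, N m; "position": TCP position; "tool_rot": TCP orientation; "force": force on the tool from outside, world axes, zero at the start; "wrist_torque": the same for the moment, N m; "opening": opening from 0.0 (shut) to 1.0 (fully open); "finger_force": force on a finger pad.
Only numpy, scipy, OpenCV 4.12 (cv2) and the standard library are available. Lean on these libraries where they do the work, as an engineer would, in place of code of your own. Each camera call takes 0.05 s, during which the arm holds its last target. There are 200 camera calls.

### The job

Put away the two long cardboard coin boxes: slide the tall one under the hood of the shelf with the high overhead clearance and the low one under the hood of the shelf with the low clearance. Each should lie flat and straight on its shelf floor, pointing from front to back with about half of its length under the hood and the rest sticking out for the fingers. Keep the boxes level on the way, as there are coins inside.

Things in the scene. Friction and masses are not known exactly. Their poses are not given: they have to be found in the camera images.
- tall_box: Plain brown cardboard coin box with an overlapping lid and a small brass label holder on each end; 130 mm long (its x), 50 mm wide (its y), 74 mm high, about 220 g, closed and rigid, lying free on the desk; nearly the same look as the other long box but for its height. Origin: centre of its underside; z up. The two ends are alike.
- low_box: Plain brown cardboard coin box with an overlapping lid and a small brass label holder on each end; 130 mm long (its x), 50 mm wide (its y), 36 mm high, about 140 g, closed and rigid, lying free on the desk; nearly the same look as the other long box but for its height. Origin: centre of its underside; z up. The two ends are alike.
- high_shelf: Fixed white laminate shelf on a thin base. 150 deep (x, front to back, away from the robot), 94 wide (y), 106 high (all mm). Origin: centre of underside, on the desk, z up. Flat floor at z 14, x -75 to 75. Hood only over x -5 to 75: underside z 100 (clearance 86 mm), top 106, on 5 mm side walls 84 apart inside. Front 70 mm of floor open above and at the sides; back open.
- low_shelf: Fixed white laminate shelf on a tall plinth with a drawer front. 150 deep (x, front to back, away from the robot), 94 wide (y), 106 high (all mm). Origin: centre of underside, on the desk, z up. Flat floor at z 54, x -75 to 75. Hood only over x -5 to 75: underside z 100 (clearance 46 mm), top 106, on 5 mm side walls 84 apart inside. Front 70 mm of floor open above and at the sides; back open.
Mind the look-alikes: they are no part of the job. What is shaped like the low_box but purple or turquoise is not meant.

How it is judged:
By the outcome, as a careful person would: the job done as asked, in the order asked, and still so for the second after the job is handed in, with the robot touching nothing.
It also fails if it takes over 67 s, if anything falls off the work surface, if the arm or the gripper's body presses on something with over 40 N, if the wrist force passes 120 N, or if a joint passes its speed limit or range.

## Working session

There is one attempt and no reset: what is moved stays moved. The work goes in short steps, each a Python script; the robot and the scene stay as the last script left them, time stands still between calls to the robot, and variables do not carry over. Pictures are saved under pics/ and viewed, at most 10 in all, crops included, and the job is handed in when it is done.

```bash
mkdir -p pics
python3 - <<'E'
from workcell import env
import cv2,numpy as np,pickle
ims={}
for n in("scene","top"):
    f=env.grab_frame(n);ims[n]=f;cv2.imwrite(f"pics/{n}0.png",f["image"])
    print(n,f["position"],f["orientation"],f["fx"],f["fy"],f["cx"],f["cy"],f["D"])
    for t in("tall_box","low_box","high_shelf","low_shelf"):
        print(t,[(np.round(d["xyz"],3),round(d["score"],2)) for d in env.search_frame(f,t)])
pickle.dump(ims,open("f0.pkl","wb"))
print(env.read_state()["clock"])
E
```

```text
scene [0.96877925 0.0912958  0.96406897] [30.87444619 -0.1269041  89.10733818] 422.02264489677026 422.02264489677026 319.000080415361 200.6729843705103 [-0.10479685  0.          0.          0.          0.        ]
tall_box [(array([ 0.428, -0.242,  0.077]), 0.89)]
low_box [(array([0.237, 0.314, 0.035]), 0.93), (array([0.412, 0.457, 0.037]), 0.89), (array([0.595, 0.538, 0.039]), 0.78), (array([0.415, 0.313, 0.035]), 0.74)]
high_shelf [(array([ 0.675, -0.106,  0.107]), 0.64)]
low_shelf [(array([0.671, 0.126, 0.105]), 0.74)]
top [0.25225327 0.09561406 0.98679579] [ 10.30801633   0.44081176 -88.53802948] 378.2872455521611 378.2872455521611 317.053249615294 191.33833698370503 [-0.06057094  0.          0.          0.          0.        ]
tall_box [(array([ 0.405, -0.243,  0.075]), 0.85)]
low_box [(array([0.587, 0.536, 0.038]), 0.97), (array([0.406, 0.311, 0.036]), 0.86), (array([0.39 , 0.456, 0.035]), 0.65)]
high_shelf [(array([ 0.654, -0.102,  0.022]), 0.85)]
low_shelf [(array([0.636, 0.126, 0.053]), 0.7)]
0.5
```

View pics/scene0.png

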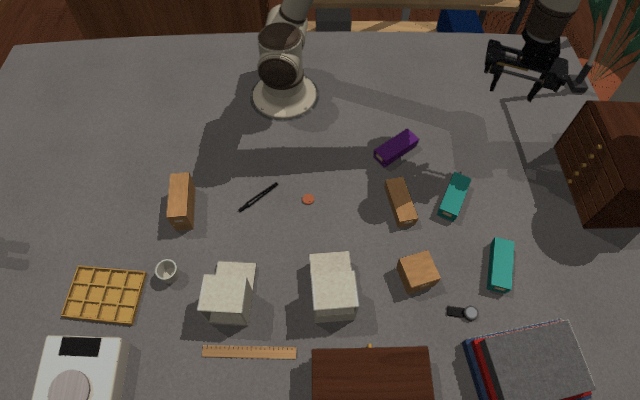

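View pics/top0.png

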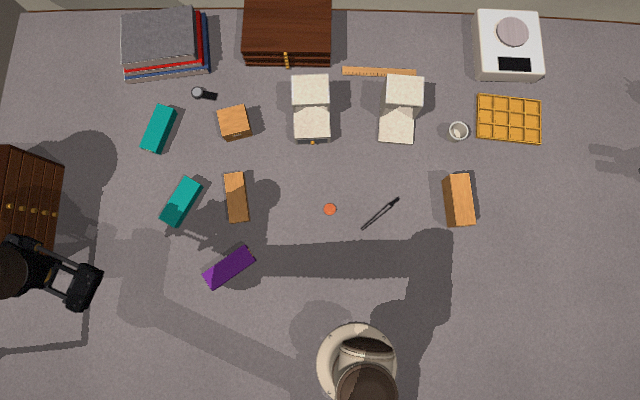

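Top view: there are three candidates shaped like the low box. The brown one at (236,197) is plain cardboard and fits low_box. The turquoise ones at (158,129) and (181,201) and the purple one at (229,266) are look-alikes. The brown box at (234,121) is square, so it isn't meant. The tall box is at (460,199), the high shelf at (404,108) and the low shelf, with its drawer knob, at (311,107). Next I'll fit poses and make a confirming crop.

```bash
cat > h.py <<'E'
import cv2,numpy as np
from scipy.optimize import minimize
from scipy.spatial.transform import Rotation as R
def proj(f,P):
    C=R.from_euler("xyz",f["orientation"],degrees=True).as_matrix()
    p=(np.asarray(P,float)-f["position"])@C*[1,-1,-1]
    K=np.array([[f["fx"],0,f["cx"]],[0,f["fy"],f["cy"]],[0,0,1]])
    return cv2.projectPoints(p,np.zeros(3),np.zeros(3),K,np.array(f["D"],float))[0][:,0]
def cub(x0,x1,w,z0,z1): return np.array([[x,y,z] for x in(x0,x1) for y in(-w/2,w/2) for z in(z0,z1)])
BOX=lambda h:[cub(-.065,.065,.05,0,h)]
def SH(fl): return [cub(-.075,.075,.094,0,fl),cub(-.005,.075,.094,0,.106)]
MODEL={"tall_box":BOX(.074),"low_box":BOX(.036),"high_shelf":SH(.014),"low_shelf":SH(.054)}
def polys(f,parts,q,z=0):
    Rz=R.from_euler("z",q[2],degrees=True).as_matrix()
    return [cv2.convexHull(proj(f,p@Rz.T+[q[0],q[1],z]).astype(np.float32)) for p in parts]
S=4
def sil(f,parts,q,z=0):
    m=np.zeros((400*S,640*S),np.uint8)
    for h in polys(f,parts,q,z): cv2.fillPoly(m,[np.round((h+.5)*S*16-8).astype(np.int32)],1,shift=4)
    return cv2.resize(m.astype(np.float32),(640,400),interpolation=cv2.INTER_AREA)
def fit(obs,parts,q0,z=0):
    def c(q): return sum(np.abs(sil(f,parts,q,z)-m).sum()/m.sum() for f,m in obs)/len(obs)
    best=None
    for dy in (-12,-4,4,12):
        r=minimize(c,q0,method="Nelder-Mead",options=dict(initial_simplex=np.array(q0)+np.array([[0,0,dy],[.012,0,dy],[0,.012,dy],[0,0,dy+8]]),xatol=2e-4,fatol=1e-5))
        if best is None or r.fun<best.fun: best=r
    return best.x,best.fun
def masks(env,f,t,xy):
    for d in env.trace(f,t):
        u=proj(f,[[*xy,.05]])[0]; v,x=np.nonzero(d["mask"])
        if np.hypot(x.mean()-u[0],v.mean()-u[1])<30: return d["mask"].astype(np.float32)
E
python3 - <<'E'
from workcell import env
from h import *
import json
F={n:env.grab_frame(n) for n in("scene","top")}
G={"tall_box":[.41,-.243,5],"low_box":[.405,.312,-5],"high_shelf":[.65,-.105,0],"low_shelf":[.65,.125,0]}
out={};vis={n:cv2.resize(F[n]["image"],None,fx=2,fy=2) for n in F}
for t in G:
    obs=[(F[n],masks(env,F[n],t,G[t][:2])) for n in F]; print(t,[m is not None for f,m in obs])
    obs=[o for o in obs if o[1] is not None]
    q,e=fit(obs,MODEL[t],G[t]); out[t]=list(q)
    print(np.round(q,4),round(e,3),"single:",[(np.round(a,3),round(b,3)) for a,b in (fit([o],MODEL[t],q) for o in obs)])
    for n in F:
        for h in polys(F[n],MODEL[t],q): cv2.polylines(vis[n],[np.round(h*2).astype(int)],True,(0,0,255),1)
json.dump(out,open("poses.json","w"))
cv2.imwrite("pics/fit.png",np.vstack([vis["top"][120:480,380:1000],vis["scene"][320:660,320:940]])[:, :][:600+100])
im=np.vstack([vis["top"][120:480,380:1000],vis["scene"][320:660,320:940]]);cv2.imwrite("pics/fit.png",cv2.resize(im,None,fx=.85,fy=.85))
E
```

```text
tall_box [True, True]
[ 0.4094 -0.2532  5.6447] 0.078 single: [(array([ 0.41 , -0.253,  5.739]), np.float64(0.036)), (array([ 0.409, -0.253,  5.151]), np.float64(0.117))]
low_box [True, True]
[ 0.4069  0.315  10.6429] 0.077 single: [(array([ 0.409,  0.315, 10.497]), np.float64(0.069)), (array([ 0.407,  0.316, 10.313]), np.float64(0.068))]
high_shelf [True, True]
[ 0.6447 -0.1048 -4.2854] 0.044 single: [(array([ 0.646, -0.106, -4.529]), np.float64(0.032)), (array([ 0.643, -0.104, -3.519]), np.float64(0.029))]
low_shelf [True, True]
[0.6381 0.128  3.2999] 0.039 single: [(array([0.639, 0.128, 3.193]), np.float64(0.044)), (array([0.637, 0.128, 4.153]), np.float64(0.029))]
```

View pics/fit.png

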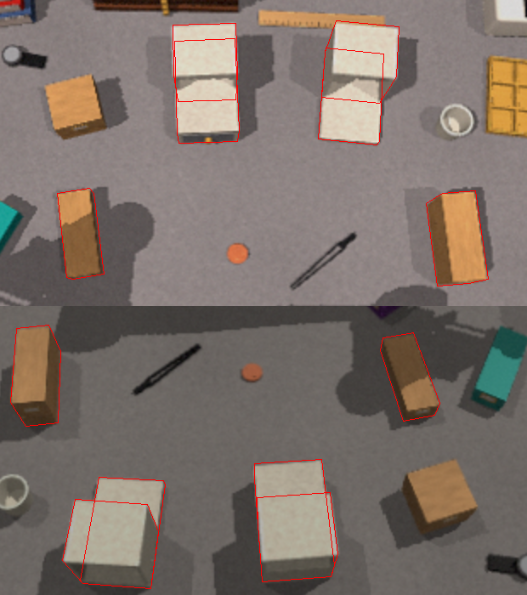

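The crop confirms it. The left brown box at (80,233) is low, plain cardboard with a brass end label, and is the low_box. The right one at (457,238) is visibly taller, so it's the tall_box. All outlines fit. Moving the tall box first.

```bash
cat > act.py <<'E'
from workcell import env
from h import *
import json,sys
P=json.load(open("poses.json"))
OFF=-.028
def at(q,dx): a=np.radians(q[2]); return np.array([q[0]+dx*np.cos(a),q[1]+dx*np.sin(a)])
def run(box,shelf,h,floor,tz,dry=False):
    b,s=P[box],P[shelf]
    pos=lambda q,dx,z:[*at(q,dx+OFF),z+tz]   # TCP when box underside centre is at dx,z in frame q
    ob,os_=[180,0,b[2]],[180,0,s[2]]
    if dry:
        for a,o in((pos(b,0,0),ob),(pos(s,-.095,floor+.004),os_),(pos(s,-.005,floor),os_),(pos(s,-.005,.2),os_)): print(box,np.round(a,3),np.round(env.inverse_kinematics(a,o),0))
        return
    st=lambda m:print(m,(lambda r:(round(r["clock"],1),np.round(r["position"],3),np.round(r["force"],1),round(r["opening"],3),r["finger_force"]))(env.read_state()))
    env.goto(pos(b,0,.15),ob); env.gripper_to(1.0)
    print("touch",env.move_straight(pos(b,0,0),rate=.12,force_limit=8)); st("down")
    env.gripper_to(0,grasp_force=35); st("grip")
    env.move_straight(pos(b,0,.11),rate=.1); st("lift")
    env.move_straight(pos(s,-.10,.11),os_,rate=.15)
    env.move_straight(pos(s,-.10,floor+.005),rate=.1); st("pre")
    f=env.grab_frame("top");cv2.imwrite(f"pics/{box}_pre.png",cv2.resize(f["image"][60:220,260:460],None,fx=3,fy=3))
if __name__=="__main__":
    run("tall_box","high_shelf",.074,.014,.035,True); run("low_box","low_shelf",.036,.054,.006,True)
    run("tall_box","high_shelf",.074,.014,.035)
E
python3 act.py
```

```text
tall_box [ 0.382 -0.256  0.035] [-13.  20. -36.   0. -34. 109.]
tall_box [ 0.522 -0.096  0.053] [  7.  24. -25.   0. -41.  79.]
tall_box [ 0.612 -0.102  0.049] [  5.  31. -12.   0. -47.  80.]
tall_box [ 0.612 -0.102  0.235] [  5.  21.   1.   0. -70.  80.]
low_box [0.379 0.31  0.006] [ 58.  25. -33.   0. -32.  42.]
low_box [0.515 0.121 0.064] [ 31.  23. -25.   0. -43.  63.]
low_box [0.605 0.126 0.06 ] [ 27.  30. -12.   0. -48.  67.]
low_box [0.605 0.126 0.206] [ 27.  22.  -2.   0. -66.  67.]
touch False
down (5.6, array([ 0.382, -0.256,  0.036]), array([0.2, 0.3, 0.4]), 0.999, 0.0)
grip (6.3, array([ 0.381, -0.256,  0.035]), array([0.2, 0.6, 0.9]), 0.571, 34.99864988029003)
lift (7.6, array([ 0.381, -0.256,  0.144]), array([ 0. ,  0.4, -4.3]), 0.568, 34.99852898530662)
pre (10.2, array([ 0.518, -0.095,  0.055]), array([ 0.2, -0.4, -2.1]), 0.573, 34.998582154512405)
```

View pics/tall_box_pre.png

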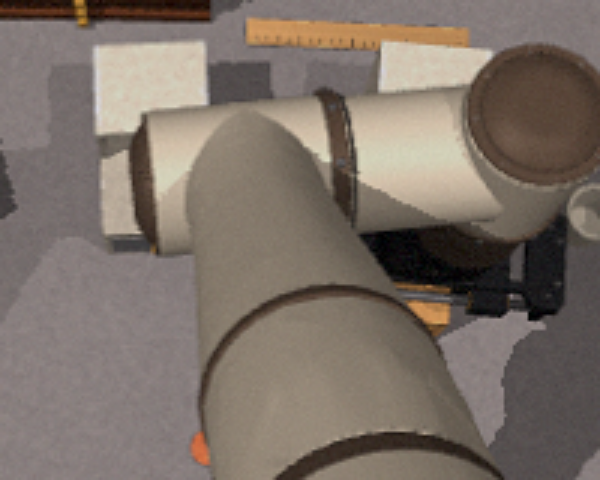

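The arm hides the box from above, with only orange at (435,310) showing. I'll check with the scene camera.

Run:
```python
from workcell import env
from h import *
import json
P=json.load(open("poses.json"));s=P["high_shelf"]
f=env.grab_frame("scene");im=cv2.resize(f["image"],None,fx=3,fy=3)
from act import at
q=[*at(s,-.10),s[2]]
for h in polys(f,BOX(.074),q,.019): cv2.polylines(im,[np.round(h*3).astype(int)],True,(0,0,255),1)
cv2.imwrite("pics/s1.png",im[480:1000,450:950]);print(env.read_state()["force"])
```

```text
[ 0.19764806 -0.21302689 -2.39846982]
```

View pics/s1.png

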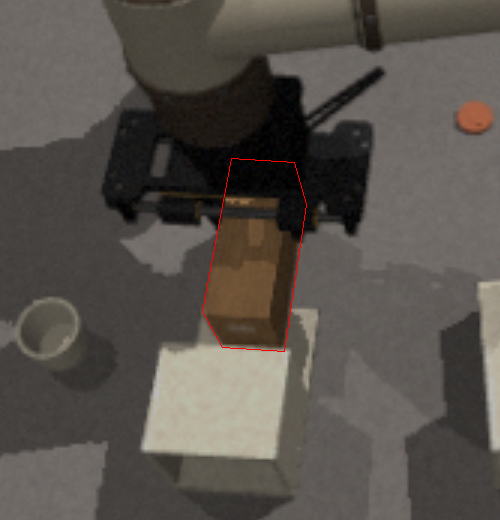

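The box's visible edges, with its front end at (245,348), match the predicted outline, so it's level and straight. Next: slide in, lower, release and retreat.

```bash
cat > ins.py <<'E'
from act import *
def ins(box,shelf,floor,tz):
    s=P[shelf]; pos=lambda dx,z:[*at(s,dx+OFF),z+tz]
    st=lambda m:print(m,(lambda r:(round(r["clock"],1),np.round(r["position"],4),np.round(r["force"],1)))(env.read_state()))
    t=env.move_straight(pos(-.005,floor+.005),rate=.06,force_limit=6);st(("slide",t))
    if t: return
    t=env.move_straight(pos(-.005,floor-.003),rate=.015,force_limit=3);st(("lower",t))
    env.gripper_to(.85);env.dwell(.2);st("open")
    p=env.read_state()["position"];env.move_straight([p[0],p[1],.26],rate=.12)
    env.move_straight([.42,p[1]*1.2,.3],rate=.25);st("away")
    F={n:env.grab_frame(n) for n in("scene","top")}
    obs=[];bx=at(s,-.03)
    for n in F:
        m=masks(env,F[n],box,bx)
        print(n,[(np.round(d["xyz"],3),round(d["score"],2)) for d in env.search_frame(F[n],box)][:3])
        cv2.imwrite(f"pics/{box}_{n}.png",F[n]["image"])
    im=[cv2.resize(F[n]["image"],None,fx=3,fy=3) for n in F]
    q=[*at(s,-.005),s[2]]
    for i,n in enumerate(F):
        for h in polys(F[n],MODEL[box],q,floor): cv2.polylines(im[i],[np.round(h*3).astype(int)],True,(0,0,255),1)
        c=proj(F[n],[[*at(s,0),.05]])[0]*3; x,y=int(c[0]),int(c[1]); im[i]=im[i][max(y-200,0):max(y-200,0)+400,x-190:x+190]
    cv2.imwrite(f"pics/{box}_done.png",np.hstack(im))
E
python3 -c "
from ins import *
ins('tall_box','high_shelf',.014,.035)"
```

```text
('slide', False) (12.0, array([ 0.6115, -0.1024,  0.054 ]), array([-0.1,  0.4, -2.3]))
('lower', True) (12.4, array([ 0.6119, -0.1024,  0.0491]), array([-0.1,  0.5,  4.3]))
open (13.4, array([ 0.6104, -0.1023,  0.0476]), array([ 0.6, -0.1, -0.3]))
away (16.2, array([ 0.4208, -0.1227,  0.2998]), array([-0.3, -0.7, -0.5]))
scene [(array([ 0.606, -0.097,  0.093]), 0.83), (array([0.671, 0.127, 0.108]), 0.17)]
top []
```

View pics/tall_box_done.png

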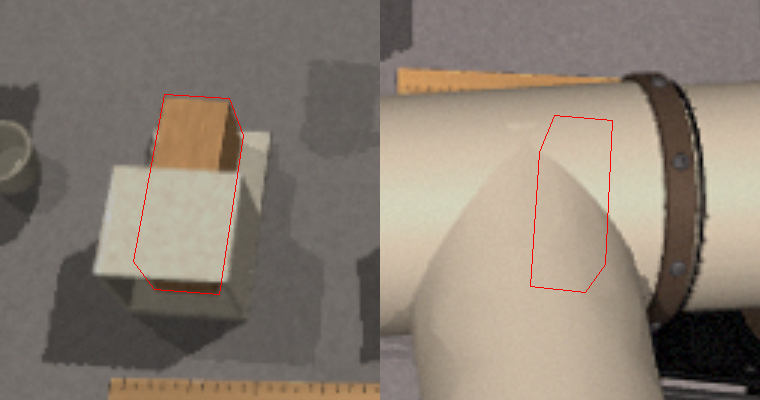

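The tall box sits straight under the hood. Its outer end at (195,98) matches the target outline to about 2 mm. Now the low box.

```bash
python3 -c "
from ins import *
run('low_box','low_shelf',.036,.054,.006)
s=P['low_shelf'];f=env.grab_frame('scene');im=cv2.resize(f['image'],None,fx=3,fy=3)
for h in polys(f,BOX(.036),[*at(s,-.10),s[2]],.059): cv2.polylines(im,[np.round(h*3).astype(int)],True,(0,0,255),1)
cv2.imwrite('pics/s2.png',im[480:1000,750:1250])"
```

```text
touch False
down (20.2, array([0.38 , 0.31 , 0.007]), array([-0.4,  0.2, -0.2]), 1.002, 0.0)
grip (20.9, array([0.379, 0.31 , 0.006]), array([ 0.1, -0.1, -0.6]), 0.571, 34.997922917827964)
lift (22.1, array([0.379, 0.309, 0.115]), array([-0.3, -0.2, -1.6]), 0.574, 34.99822821468115)
pre (24.5, array([0.511, 0.121, 0.065]), array([-0.7, -1.2, -0.8]), 0.57, 34.99820454977453)
```

View pics/s2.png

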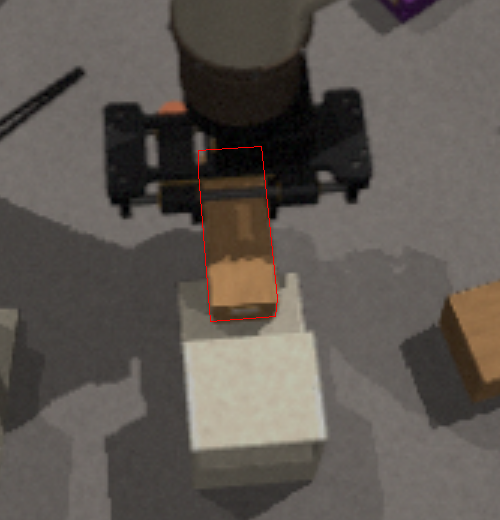

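The low box is level and matches its outline, with its front end at (243,315). Sliding it in.

```bash
python3 -c "
from ins import *
ins('low_box','low_shelf',.054,.006)"
```

```text
('slide', False) (26.3, array([0.6049, 0.1261, 0.0651]), array([-0. , -0.9, -1.2]))
('lower', True) (26.7, array([0.6053, 0.1262, 0.0601]), array([-0.4,  0.7,  4.5]))
open (27.7, array([0.6042, 0.1258, 0.0589]), array([-0.6,  0.7,  0.7]))
away (30.4, array([0.4206, 0.1511, 0.2997]), array([ 1.5, -0.4, -0.2]))
scene [(array([0.596, 0.126, 0.089]), 0.82), (array([0.413, 0.456, 0.039]), 0.77), (array([0.598, 0.538, 0.036]), 0.63)]
top [(array([0.609, 0.539, 0.038]), 0.92), (array([0.601, 0.11 , 0.088]), 0.69)]
```

View pics/low_box_done.png

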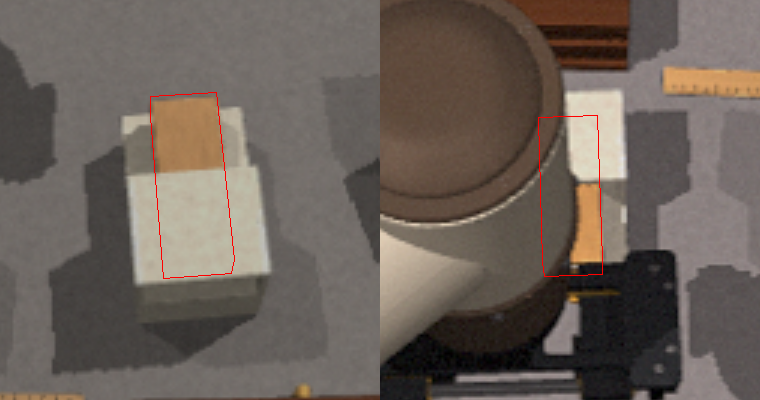

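The low box is in straight, with its outer end at (185,98) about 3 mm from the target outline. That puts roughly 52% of it under the hood. Handing in.

```bash
python3 -c "
from workcell import env
print(env.close_job())"
```

```text
the job is handed in; nothing more can be done
None
```

I put the tall box under the high shelf's hood first, then the low box under the low shelf's hood; both look flat and straight in the camera, about half under, and the job is handed in (about 31 s used).

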